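Fit the filter plate and bring the retaining clip to its groove

ROBOT

A 6-joint arm with a two-finger parallel gripper is mounted at the origin on the work surface. World frame = base frame: x ahead of the robot, y to its left, z up, the work surface at z = 0. Lengths are in m, angles in rad, forces in N, time in s.
With the tool pointing down it reaches from about 0.35 to 0.775 m from the base axis. Payload 7.3 kg.
Tool frame: the origin (TCP) lies on the centre line of the jaws, within the pads' length; the fingertips stand tip_reach ahead of it and the grasp point (between the pads) lies 6 mm ahead of it (tip_reach is the distance from the TCP to the fingertips, in m); x points along the fingers, y is the direction in which the jaws open and shut, and the axes are right-handed (so a half turn about x gives the same grasp; the last joint's range is limited). The gripper opens to 92 mm and grips with 3 to 60 N. Pads are 19 mm wide; open, the fingers measure 130 mm over their backs; the gripper's body (75 mm by 190 mm) begins 47 mm behind the grasp point.
Start: joints at [-1.316, 0.342, 1.524, -0, 1.275, -0.146], TCP at [0.205, -0.483, 0.252] pointing down, gripper open.
Joint ranges: [-2.53, 2.53], [-0.77, 2.02], [0.04, 2.7], [-1, 4.14], [0.28, 2.66], [-3.11, 3.11]. Speed limits (rad/s): [2.57, 2.57, 3.14, 3.14, 3.14, 3.14].

INTERFACE

Orientations are given as [roll, pitch, yaw] about the fixed x, y, z axes, in that order (R = Rz(yaw) Ry(pitch) Rx(roll)).
In Python, from cell import observe, read_camera, get_calibration, hand_in, tip_reach gives the robot as it stands. The module is installed in compiled form; this text tells all that it offers.
- The arm moves only by the shell command python3 -m crank 'ROWS' [FORCE]. ROWS is JSON, a list of rows, each an object of numbers: "fingers": the opening, from -1 (shut) to 1 (fully open); "tx", "ty", "tz": the shift along the tool's x, y, z in units of 40 mm (1.0 is 40 mm); "roll": the turn about the tool's x in units of 10 degrees (1.0 is 10 degrees). In form: [{"fingers": .., "tx": .., "ty": .., "tz": .., "roll": ..}, ...]. A call has exactly 8 rows; each row is the pose to reach, as a shift and turn from the pose commanded when the call began, along the tool's axes at that moment; what a row does not reach only later rows make up. A row lasts 1/8 s, in which the tool goes at most 62.5 mm and 10.7 degrees, less where a joint would pass 70% of its speed; a pose out of reach is approached as far as the arm can. A call with a gripper value outside its range is refused whole. The fingers move at their own pace and stop on an object; FORCE is the grip in N (left out, the last holds). Time passes only in rows, so rows that repeat a pose let the fingers close, or fill a call up. It gives the time, the measured TCP pose, the force and the opening at its end, in the units of the state.
- observe(): the state, without advancing time (a new reading comes with each control period).
- read_camera(name): name is "scene" or "top" or "wrist"; returns (picture, depth): 400x640x3 uint8, red, green, blue; 400x640 float32, m along the optical axis (not along the pixel's ray), 0 where there is no reading.
- get_calibration(name): a dict with "vertical_fov" (degrees; the focal length in pixels is half the picture's height over the tangent of half this angle, whatever the lens; pixels are square), "cx", "cy" (the principal point, pixels), "dist_coeffs" ([k1, k2, p1, p2, k3] as OpenCV has them; the pictures are not rectified), "pose" (4x4, takes a point from camera to world coordinates); the wrist camera has in their place "T_tool_cam" (4x4, takes a point from camera to tool coordinates, whose origin is the TCP and whose axes are the tool frame's). Camera axes: x right, y down, z forward; pixel columns grow to the right and rows downward; lengths in m; the calibration is good to about 2 mm. A picture is of the moment at which its call begins: read the wrist's pose just before it. get_calibration takes no time and is no camera call.
- hand_in(): hands the job in, once; it reports no verdict.
The state is a dict: "time": time; "qpos": joint angles; "qvel": joint speeds; "joint_efforts": joint torques, N m; "tool_pos": TCP position; "tool_rot": TCP orientation; "contact_force": force on the tool from outside, world axes, zero at the start; "torque": the same for the moment, N m; "opening": finger opening in m.
Only numpy, scipy, OpenCV 4.12 (cv2) and the standard library are available. Lean on these libraries where they do the work, as an engineer would, in place of code of your own. Each camera call takes 0.05 s, during which the arm holds its last target. There are 200 camera calls.

TASK

Set the filter plate down on the filter stand, its hub over the stub, flat on the stand's block with their edges in line, and let go of it. Then squeeze the handles of the circlip pliers right up to their stop so that the clip on their tips is spread, lift it, and slide the clip level down over the stub until it lies on the hub, at the groove. Finish while still holding the pliers squeezed and the clip spread around the groove; do not let go, and leave the other things on the bench where they are.

Things in the scene. Friction and masses are not known exactly. Their poses are not given: they have to be found in the camera images.
- stand: fixed stand: white block 110 (x) x 64 (y) x 30 mm on a thin dark foot (130 x 84 x 4), upright steel stub in the middle. Origin under the stub on the bench, z up. Stub: 21 mm thick from the block's top (z 30) to z 58; dark groove, 18 mm thick, z 58 to 65; 22 mm thick head, z 65 to its flat top at z 76, top edge bevelled 1.5 mm
- stand_seat (a point): middle of the block's top face, on the stub's axis, 30 mm above the bench; axes as the stand
- groove (a point): on the stub's axis at mid height of the groove, 61.5 mm above the bench; axes as the stand
- filter_plate: loose aluminium plate 110 (x) x 64 (y) x 8 mm, a green and an orange window, a round dark hub in the middle, 36 mm outside, its top 28 mm above the plate's underside; a 25 mm bore runs through both. About 150 g. Origin: centre of the underside, z up. Either way round fits the stand. Take it by the hub from above
- hub_top (a point): centre of the hub's top face, 28 mm above the plate's underside. With the plate seated it is at the lower edge of the groove
- pliers: loose bent-nose circlip pliers lying flat, 190 g; x from handles to clip, y to the left handle, z up. Origin under the pivot (dark bolt, 22 mm wide, 18 high), on the bench. Two blue grips, 10 mm thick, z 0 to 18, from x -30 to -115: at rest splayed, 54 mm over their outer faces at x -55; squeezed to the stop parallel, 44 mm. They spring open when released
- pliers_grip (a point): where to grip the pliers: midway between the handles, at x -55 mm, z 9 mm of the pliers' frame; fingers close along the pliers' y
- clip_centre (a point): centre of the spread clip's opening, mid thickness: x 59.5, z 6.5 mm of the pliers, so 114.5 mm ahead of pliers_grip. Brass clip fixed on the tips, an open ring about 35 mm across, 3 mm thick (z 5 to 8), jaws above it. Opening at rest 18 mm, too small for the stub; spread it passes the 22 mm head with about 2 mm to spare all round
- left_handle (a joint): rad: 0 at rest, 0.092 squeezed to its stop. At pliers_grip the squeeze takes about 6 N at first, 14 N at the stop, on each handle
- right_handle (a joint): rad: 0 at rest, 0.092 with the handle squeezed to its stop; moves as the left one
- oil_bottle: bystander: small amber bottle, 34 mm across, 70 mm high; origin under it
- eyepiece: bystander: grey eyepiece, 36 mm across, 50 mm high; origin under it
- objective: bystander: brass objective, 25 mm across, 42 mm high; origin under it
- slide_box: bystander: blue slide box 90 x 160 x 35 mm; origin under its centre
- screwdriver: bystander: screwdriver 160 mm long, lying
- stain_jar: bystander: jar 52 mm across, 75 mm high; origin under it
Mind the look-alikes: they are no part of the job. Of the things that look like the filter_plate, take the one that is farthest from the robot's base at the start.

How it is judged:
By the outcome, as a careful person would: the job done as asked, in the order asked, and still so for the second after the job is handed in, while the arm keeps its last pose, push and grip.
It also fails if it takes over 48 s, if anything falls off the work surface, if the arm or the gripper's body presses on something with over 40 N, if the wrist force passes 120 N, or if a joint passes its speed limit or range.

## Working session

There is one attempt and no reset: what is moved stays moved. The work goes in short steps, Python scripts to look and compute and a shell command to move; the robot and the scene stay as the last step left them, time stands still between calls to the robot, and variables do not carry over. Pictures are saved under pics/ and viewed, about 8 in all and at most 12, crops included, and the job is handed in when it is done.

```bash
mkdir -p pics; ls; python3 - <<'E'
from cell import *
import cv2,numpy as np
print(observe(),tip_reach)
for n in("scene","top"):
    p,d=read_camera(n);cv2.imwrite(f"pics/{n}0.png",p[:,:,::-1]);np.savez(f"pics/{n}0.npz",p=p,d=d)
    c=get_calibration(n);print(n,c)
print(get_calibration("wrist"))
E
```

```text
pics
{'time': 0.0, 'qpos': array([-1.31601419e+00,  3.42736901e-01,  1.52503042e+00,  1.20804629e-05,
        1.27536974e+00, -1.45994934e-01]), 'qvel': array([-0.00129887, -0.00108198,  0.00052134, -0.00118066,  0.0010083 ,
       -0.00088718]), 'joint_efforts': array([ 2.44414550e-03, -4.31234765e+01, -2.44215578e+01,  7.20574474e-02,
        5.58462983e-02, -1.17545346e-04]), 'tool_pos': array([ 0.20475318, -0.48302894,  0.25103289]), 'tool_rot': array([-1.72427082,  1.56925188,  1.81809539]), 'contact_force': array([ 0.31081446, -0.27249702,  0.32671929]), 'torque': array([ 0.01107106, -0.01702793, -0.03864635]), 'opening': 0.0920510702028724} 0.025
scene {'vertical_fov': 56.01028602644883, 'cx': 318.9737482494205, 'cy': 198.25203966479762, 'dist_coeffs': array([-0.03480041,  0.        ,  0.        ,  0.        ,  0.        ]), 'pose': array([[-0.63565281,  0.62290478, -0.45599906,  0.98844638],
       [ 0.77191395,  0.52029891, -0.36529152,  0.41292927],
       [ 0.00971398, -0.58419062, -0.81155835,  0.82038512],
       [ 0.        ,  0.        ,  0.        ,  1.        ]])}
to
[... 257 characters left out ...]
0.99979696,  0.01380138,  0.01468229,  0.07707132],
       [-0.01612633, -0.11112035, -0.99367611,  1.26167222],
       [ 0.        ,  0.        ,  0.        ,  1.        ]])}
{'vertical_fov': 67.34586071486491, 'cx': 316.889888083729, 'cy': 203.7335141138073, 'dist_coeffs': array([0.01681739, 0.        , 0.        , 0.        , 0.        ]), 'T_tool_cam': array([[ 5.76343176e-04, -2.84772818e-01,  9.58594862e-01,
        -1.33367910e-01],
       [ 9.99999834e-01,  1.49600731e-04, -5.56795034e-04,
        -5.46193459e-04],
       [ 1.51535986e-05,  9.58595024e-01,  2.84772857e-01,
        -7.76315670e-02],
       [ 0.00000000e+00,  0.00000000e+00,  0.00000000e+00,
         1.00000000e+00]])}
```

View pics/top0.png

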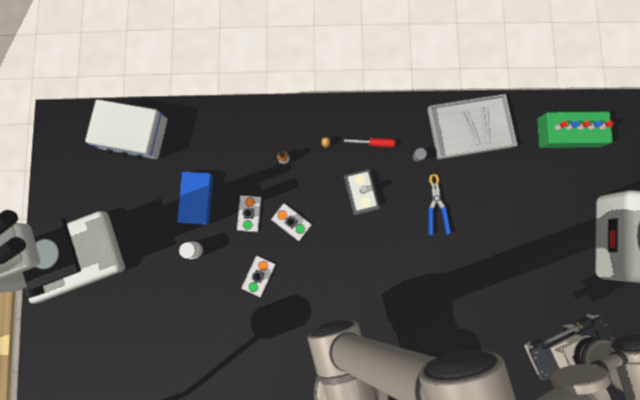

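View pics/scene0.png

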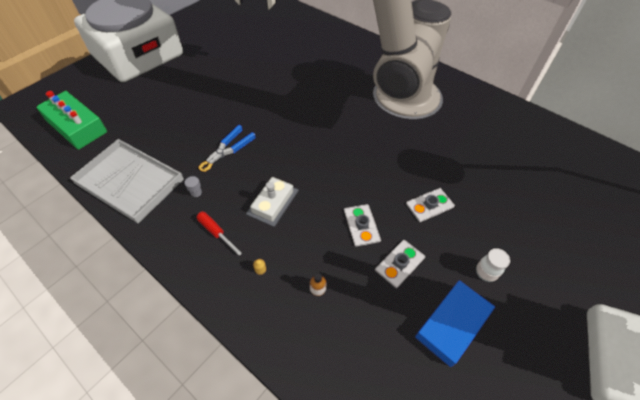

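The top view shows three plate-like things: A (249,213), B (291,222), C (258,277). It also shows the stand at (362,191), the pliers with handles at (440,220) and clip at (434,180). I'll compute positions and distances from the base.

```bash
cat > h.py <<'E'
from cell import *
import cv2,numpy as np
from scipy.spatial.transform import Rotation as Ro
def K(c,h=400):
    f=h/2/np.tan(np.radians(c["vertical_fov"])/2); return np.array([[f,0,c["cx"]],[0,f,c["cy"]],[0,0,1.]])
def Ttool(o):
    T=np.eye(4);T[:3,:3]=Ro.from_euler("xyz",o["tool_rot"]).as_matrix();T[:3,3]=o["tool_pos"];return T
def pose(name,o=None):
    c=get_calibration(name); return c, (c["pose"] if name!="wrist" else Ttool(o)@c["T_tool_cam"])
def cast(uv,z,name,o=None):
    c,P=pose(name,o)
    u=cv2.undistortPoints(np.float64(uv).reshape(-1,1,2),K(c),c["dist_coeffs"]).reshape(-1,2)
    d=np.c_[u,np.ones(len(u))]@P[:3,:3].T; t=(np.asarray(z)-P[2,3])/d[:,2]
    return P[:3,3]+d*np.reshape(t,(-1,1))
def proj(X,name,o=None):
    c,P=pose(name,o); Q=np.linalg.inv(P)
    r=cv2.Rodrigues(Q[:3,:3])[0]
    return cv2.projectPoints(np.float64(X).reshape(-1,1,3),r,Q[:3,3],K(c),c["dist_coeffs"])[0].reshape(-1,2)
def blobs(p,lo,hi,amin=10):
    m=cv2.inRange(cv2.cvtColor(p,cv2.COLOR_RGB2HSV),np.array(lo),np.array(hi))
    n,_,s,c=cv2.connectedComponentsWithStats(m); return [(c[i],s[i]) for i in range(1,n) if s[i,4]>=amin],m
def grab(tag):
    o=observe();p,d=read_camera("wrist");cv2.imwrite(f"pics/{tag}.png",p[:,:,::-1]);np.savez(f"pics/{tag}.npz",p=p,d=d,**o);return o,p,d
E
python3 - <<'E'
from h import *
p=np.load("pics/top0.npz")["p"]
for nm,uv,z in [("A",(249,213),.028),("B",(291,222),.028),("C",(258,277),.028),("stand",(364,188),.076),("clip",(434,180),.0065),("bolt",(436,203),.018)]:
    X=cast([uv],z,"top")[0];print(nm,X.round(3),np.hypot(*X[:2]).round(3))
for nm,lo,hi in [("orange",(5,150,150),(20,255,255)),("green",(50,120,100),(75,255,255)),("blue",(105,150,80),(125,255,255))]:
    for c,s in blobs(p,lo,hi)[0]:print(nm,c.round(1),s[4],cast([c],.008,"top")[0].round(3))
cr=p[160:310,190:470];cv2.imwrite("pics/crop1.png",cv2.resize(cr,None,fx=2.8,fy=2.8,interpolation=2)[:,:,::-1])
s=np.load("pics/scene0.npz")["p"];cv2.imwrite("pics/crop1b.png",cv2.resize(s[170:300,330:480],None,fx=4,fy=4,interpolation=2)[:,:,::-1])
E
```

```text
A [0.55  0.31  0.028] 0.631
B [0.52  0.179 0.028] 0.55
C [0.353 0.281 0.028] 0.451
stand [ 0.616 -0.044  0.076] 0.617
clip [ 0.649 -0.274  0.006] 0.705
bolt [ 0.574 -0.274  0.018] 0.636
orange [324.8 141.6] 38 [0.779 0.071 0.008]
orange [430.8 178.5] 15 [ 0.653 -0.264  0.008]
orange [436.9 178.2] 11 [ 0.654 -0.284  0.008]
orange [249.4 201.7] 47 [0.587 0.313 0.008]
orange [281.7 214.6] 50 [0.545 0.21  0.008]
orange [262.6 265.4] 52 [0.387 0.27  0.008]
green [572.4 129.9] 2040 [ 0.807 -0.731  0.008]
green [247.3 224.4] 49 [0.515 0.319 0.008]
green [299.8 228.5] 48 [0.5   0.153 0.008]
green [253.  286.6] 48 [0.322 0.3   0.008]
blue [574.7 123.9] 27 [ 0.827 -0.74   0.008]
blue [597.4 123.7] 24 [ 0.827 -0.815  0.008]
blue [194.8 197.7] 1644 [0.603 0.488 0.008]
blue [445.6 220.3] 142 [ 0.52  -0.305  0.008]
blue [430.5 221.1] 155 [ 0.518 -0.257  0.008]
```

View pics/crop1b.png

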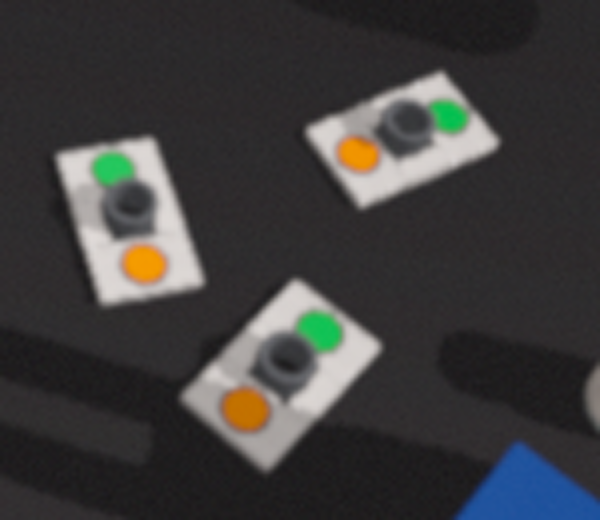

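Plate A is at top (249,213) and is the lowest of the three in the crop, at (285,365), next to the blue box. It is 0.63 m from the base, against 0.55 m for B and 0.45 m for C, so A is the one. The route to it passes over the pliers and the stand, so I'll look at both from the wrist camera on the way.

```bash
cat >> h.py <<'E'
def go(xyz,yaw_deg=None,ref=None):
    """units from measured pose to TCP target; yaw = world angle of tool y (mod 180)"""
    T=Ttool(observe() if ref is None else ref);R=T[:3,:3]
    y=np.degrees(np.arctan2(R[1,1],R[0,1]))
    s=R.T@(np.array(xyz)-T[:3,3])/.04
    r=0
    if yaw_deg is not None: r=-((yaw_deg-y+90)%180-90)/10  # tool x is down
    print("t",s.round(3),"roll",round(r,3),"tool-y now",round(y,2),"R",R.round(3).tolist(), "pos",T[:3,3].round(4))
E
python3 -c "
from h import *
go((.56,-.27,.22),0)"
```

```text
t [  0.782  -1.439 -10.255] roll -6.704 tool-y now -67.04 R [[-0.0, 0.39, -0.921], [0.001, -0.921, -0.39], [-1.0, -0.001, -0.0]] pos [ 0.2048 -0.4831  0.2511]
```

```bash
python3 -m crank '[{"fingers":1,"tx":0.1,"ty":-0.2,"tz":-1.5,"roll":0.5},{"fingers":1,"tx":0.2,"ty":-0.4,"tz":-3,"roll":1},{"fingers":1,"tx":0.4,"ty":-0.7,"tz":-4.5,"roll":1.5},{"fingers":1,"tx":0.5,"ty":-1,"tz":-6,"roll":2},{"fingers":1,"tx":0.6,"ty":-1.2,"tz":-7.5,"roll":2.3},{"fingers":1,"tx":0.7,"ty":-1.4,"tz":-9,"roll":2.3},{"fingers":1,"tx":0.78,"ty":-1.44,"tz":-9.8,"roll":2.3},{"fingers":1,"tx":0.78,"ty":-1.44,"tz":-9.8,"roll":2.3}]' 10
python3 -c "
from h import *
o,p,d=grab('w_pl');print(o['tool_pos'],o['qpos'])
go((.60,-.045,.24),-90)"
```

```text
time: 1.1
tool_pos: [0.5446, -0.2757, 0.2193]
tool_rot: [-0.694, 1.569, 2.45]
contact_force: [0.3, -0.5, 0.5]
opening: 0.0919
[ 0.54463107 -0.27568517  0.21927845] [-5.94147399e-01  5.24966138e-01  1.32294197e+00  1.62717504e-04
  1.29529207e+00  9.73854490e-01]
t [-0.508 -5.79  -1.42 ] roll 0.008 tool-y now -89.92 R [[-0.002, 0.001, -1.0], [0.001, -1.0, -0.001], [-1.0, -0.001, 0.002]] pos [ 0.5435 -0.2767  0.2196]
```

View pics/w_pl.png

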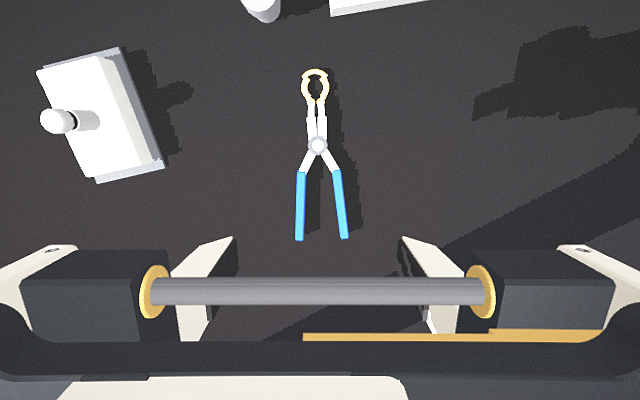

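The wrist view shows the pliers with the clip at (315,82), the bolt at (318,145) and the blue handle ends at (299,238) and (345,237). The stand is at the left with its stub at (57,121). Next I'll go over the stand.

```bash
python3 -m crank '[{"fingers":1,"tx":-0.1,"ty":-1.2,"tz":-0.2,"roll":0},{"fingers":1,"tx":-0.2,"ty":-2.6,"tz":-0.4,"roll":0},{"fingers":1,"tx":-0.3,"ty":-4,"tz":-0.7,"roll":0},{"fingers":1,"tx":-0.4,"ty":-5.2,"tz":-0.9,"roll":0},{"fingers":1,"tx":-0.5,"ty":-5.8,"tz":-0.9,"roll":0},{"fingers":1,"tx":-0.5,"ty":-5.8,"tz":-0.9,"roll":0},{"fingers":1,"tx":-0.5,"ty":-5.8,"tz":-0.9,"roll":0},{"fingers":1,"tx":-0.5,"ty":-5.8,"tz":-0.9,"roll":0}]' 10
python3 -c "
from h import *
o,p,d=grab('w_st');print(o['tool_pos'],o['qpos'])
go((.51,.315,.20),-90)"
```

```text
time: 2.15
tool_pos: [0.5792, -0.047, 0.2403]
tool_rot: [0.718, 1.57, -2.427]
contact_force: [0.3, 0.1, -0.8]
opening: 0.0917
[ 0.57918885 -0.04703895  0.24032881] [-2.12694682e-01  4.54052517e-01  1.38203455e+00 -4.07650930e-04
  1.30580043e+00  1.36087338e+00]
t [ 1.006 -9.042  1.754] roll -0.015 tool-y now -90.15 R [[-0.0, -0.003, -1.0], [-0.0, -1.0, 0.003], [-1.0, 0.0, 0.0]] pos [ 0.5792 -0.0469  0.2403]
```

View pics/w_st.png

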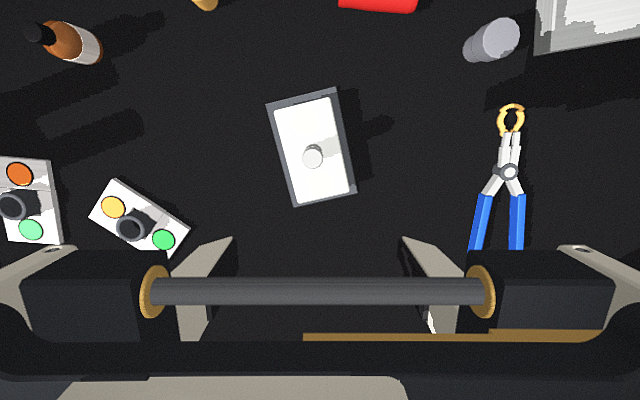

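The stand is whole in view: white block with corners about (274,108), (330,94), (354,188), (298,203), stub top at (312,154). Measuring stand and pliers now.

```bash
cat >> h.py <<'E'
def load(tag):
    z=np.load(f"pics/{tag}.npz");return {k:z[k] for k in z.files},z["p"],z["d"]
def rect(mask,z,o,near=None):
    n,l,s,c=cv2.connectedComponentsWithStats(mask)
    i=1+np.argmax(s[1:,4]) if near is None else l[near[1],near[0]]
    cs=cv2.findContours(np.uint8(l==i),cv2.RETR_EXTERNAL,cv2.CHAIN_APPROX_NONE)[0]
    X=cast(max(cs,key=len).reshape(-1,2),z,"wrist",o)[:,:2]
    (cx,cy),(w,h),a=cv2.minAreaRect(np.float32(X*1000)); a=a if w>h else a+90
    return (cx/1000,cy/1000),(w,h),(a+90)%180-90
E
cat > m1.py <<'E'
from h import *
o,p,d=load("w_st")
g=p.min(2); m=np.uint8(g>150);m[:80]=0;m[215:]=0;m[:,:255]=0;m[:,370:]=0
print("stand rect",rect(m,.03,o), "depth at top", d[154,312], d[120,300])
# depth based: points of top face
c,P=pose("wrist",o)
vv,uu=np.mgrid[85:212,255:370];Z=d[85:212,255:370].ravel()
u=cv2.undistortPoints(np.float64(np.c_[uu.ravel(),vv.ravel()]).reshape(-1,1,2),K(c),c["dist_coeffs"]).reshape(-1,2)
X=np.c_[u,np.ones(len(u))]*Z[:,None]@P[:3,:3].T+P[:3,3]
t=X[(X[:,2]>.070)&(X[:,2]<.082)];print("stub top",t.mean(0),len(t),np.ptp(t,0))
b=X[(X[:,2]>.025)&(X[:,2]<.035)];print("block z",np.median(b[:,2]),cv2.minAreaRect(np.float32(b[:,:2]*1000)))
print("z floor",np.median(X[X[:,2]<.01][:,2]))
for tag in("w_pl","w_st"):
    o,p,d=load(tag)
    B,m=blobs(p,(95,120,120),(125,255,255),150);m[245:]=0
    for c_,s in B:print(tag,"blue",c_.round(1),s)
    B,m=blobs(p,(15,60,120),(35,255,255),40)
    for c_,s in B:
        if s[1]<130:print(tag,"brass",c_.round(1),s,cast([c_],.008,"wrist",o)[0].round(4))
E
python3 m1.py
```

```text
stand rect ((0.6147701416015625, -0.04129021453857422), (109.72483825683594, 64.15887451171875), 13.158987998962402) depth at top 0.2946878 0.3289814
stub top [ 0.61563053 -0.0410944   0.07598373] 375 [0.0208593  0.02095724 0.00742388]
block z 0.03036935297406096 ((615.0818481445312, -40.92323303222656), (109.73040008544922, 63.95896530151367), 13.139652252197266)
z floor 0.0006185400861269397
w_pl blue [300.  204.9] [295 169  11  72 534]
w_pl blue [339.8 201.8] [332 169  17  71 428]
w_st blue [479.7 222. ] [467 193  26  60 831]
w_st blue [516.5 221.8] [508 194  18  56 870]
w_st brass [205.9   4. ] [192   0  26  11 203] [0.7674 0.0702 0.008 ]
w_st brass [510.2 117.9] [496 103  29  34 457] [ 0.6512 -0.271   0.008 ]
```

```bash
python3 -m crank '[{"fingers":1,"tx":0.1,"ty":-1.2,"tz":0.2,"roll":0},{"fingers":1,"tx":0.2,"ty":-2.6,"tz":0.6,"roll":0},{"fingers":1,"tx":0.4,"ty":-4,"tz":0.9,"roll":0},{"fingers":1,"tx":0.6,"ty":-5.5,"tz":1.3,"roll":0},{"fingers":1,"tx":0.8,"ty":-7,"tz":1.5,"roll":0},{"fingers":1,"tx":1,"ty":-8.2,"tz":1.7,"roll":0},{"fingers":1,"tx":1,"ty":-9,"tz":1.7,"roll":0},{"fingers":1,"tx":1,"ty":-9,"tz":1.7,"roll":0}]' 10
python3 -c "
from h import *
o,p,d=grab('w_fp');print(o['tool_pos'],o['qpos'])"
```

```text
time: 3.2
tool_pos: [0.5115, 0.316, 0.1999]
tool_rot: [0.175, 1.57, -2.965]
contact_force: [-0.3, -0.2, 0.1]
opening: 0.0919
[0.51149809 0.31595285 0.19993758] [4.25870962e-01 5.23420311e-01 1.38118991e+00 8.89654510e-05
 1.23731248e+00 1.99499789e+00]
```

View pics/w_fp.png

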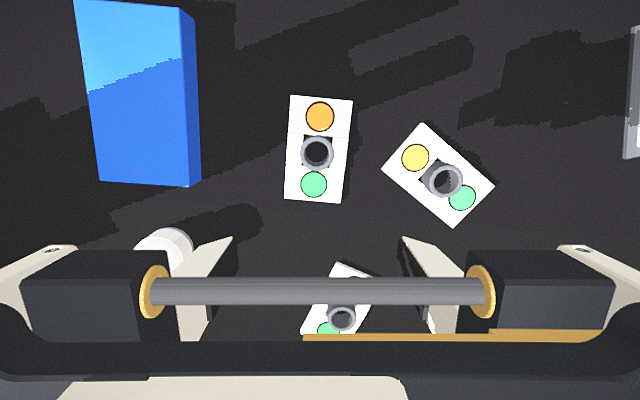

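A is centred: hub at (317,152), orange window (320,117), green window (314,184). Its neighbour B is at (443,181).

```bash
cat >> h.py <<'E'
def cloud(o,d,u0,u1,v0,v1):
    c,P=pose("wrist",o);vv,uu=np.mgrid[v0:v1,u0:u1];Z=d[v0:v1,u0:u1].ravel()
    u=cv2.undistortPoints(np.float64(np.c_[uu.ravel(),vv.ravel()]).reshape(-1,1,2),K(c),c["dist_coeffs"]).reshape(-1,2)
    X=np.c_[u,np.ones(len(u))]*Z[:,None]@P[:3,:3].T+P[:3,3];return X[Z>0]
E
python3 - <<'E'
from h import *
o,p,d=load("w_fp")
X=cloud(o,d,270,365,85,215)
h=X[X[:,2]>.0245];print("hub",h.mean(0),np.ptp(h,0),cv2.minEnclosingCircle(np.float32(h[:,:2]*1000)))
b=X[(X[:,2]>.005)&(X[:,2]<.012)];print("plate",np.median(b[:,2]),cv2.minAreaRect(np.float32(b[:,:2]*1000)))
m=np.uint8(p.max(2)>110);m[:85]=0;m[215:]=0;m[:,:270]=0;m[:,362:]=0
r=rect(m,.008,o);print(r)
go((*r[0],.037),r[2]-90)
E
```

```text
hub [0.55139443 0.31789085 0.02789483] [0.03454295 0.0346071  0.00604352] ((550.9286499023438, 317.9982604980469), 17.868824005126953)
plate 0.008538343072651056 ((550.9075317382812, 317.9989013671875), (64.04353332519531, 109.87715148925781), 84.84172821044922)
((0.55050732421875, 0.31765286254882813), (65.58736419677734, 110.6972885131836), -5.190155029296875)
t [ 4.075 -0.08  -0.971] roll 0.521 tool-y now -89.98 R [[-0.0, 0.0, -1.0], [-0.001, -1.0, -0.0], [-1.0, 0.001, 0.0]] pos [0.5117 0.3146 0.2   ]
```

```bash
python3 -m crank '[{"fingers":0.4,"tx":0.5,"ty":-0.06,"tz":-0.5,"roll":0.3},{"fingers":0.4,"tx":1.5,"ty":-0.06,"tz":-0.98,"roll":0.52},{"fingers":0.4,"tx":2.6,"ty":-0.06,"tz":-0.98,"roll":0.52},{"fingers":0.4,"tx":3.4,"ty":-0.06,"tz":-0.98,"roll":0.52},{"fingers":0.4,"tx":3.9,"ty":-0.06,"tz":-0.98,"roll":0.52},{"fingers":0.4,"tx":4.1,"ty":-0.06,"tz":-0.98,"roll":0.52},{"fingers":0.2,"tx":4.1,"ty":-0.06,"tz":-0.98,"roll":0.52},{"fingers":-0.4,"tx":4.1,"ty":-0.06,"tz":-0.98,"roll":0.52}]' 25
python3 -m crank '[{"fingers":-0.5,"tx":0},{"fingers":-0.5,"tx":0},{"fingers":-0.5,"tx":0},{"fingers":-0.5,"tx":-0.3},{"fingers":-0.5,"tx":-1},{"fingers":-0.5,"tx":-2},{"fingers":-0.5,"tx":-3.2},{"fingers":-0.5,"tx":-3.2}]' 25
python3 -c "
from h import *
o,p,d=grab('w_held');go((.6151,-.0411,.17),-76.85)"
```

```text
time: 4.25
tool_pos: [0.5517, 0.3168, 0.0377]
tool_rot: [-2.727, 1.569, 0.323]
contact_force: [-0.3, 0.7, -0.2]
opening: 0.05
t [-3.31   8.766 -2.405] roll -1.84 tool-y now -95.25 R [[0.002, -0.092, -0.996], [0.001, -0.996, 0.092], [-1.0, -0.001, -0.002]] pos [0.5516 0.317  0.0377]invalid input at $[0]: expected keys fingers, tx, ty, tz, roll
```

View pics/w_held.png

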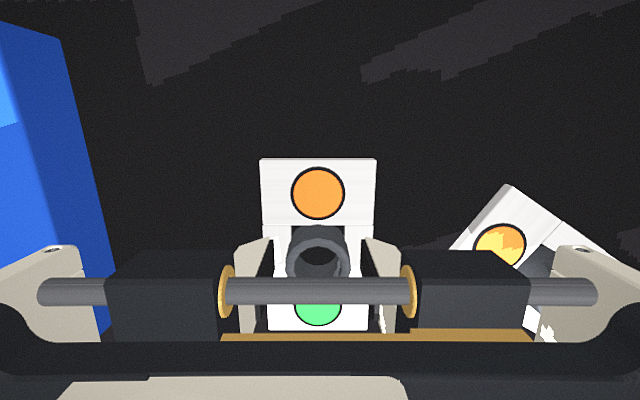

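The second call was refused because every row needs all the keys. The fingers straddle the hub at (320,255). Closing and lifting now.

```bash
python3 -m crank '[{"fingers":-0.6,"tx":0,"ty":0,"tz":0,"roll":0},{"fingers":-0.6,"tx":0,"ty":0,"tz":0,"roll":0},{"fingers":-0.6,"tx":0,"ty":0,"tz":0,"roll":0},{"fingers":-0.6,"tx":0,"ty":0,"tz":0,"roll":0},{"fingers":-0.6,"tx":-0.7,"ty":0,"tz":0,"roll":0},{"fingers":-0.6,"tx":-1.8,"ty":0,"tz":0,"roll":0},{"fingers":-0.6,"tx":-3.3,"ty":0,"tz":0,"roll":0},{"fingers":-0.6,"tx":-3.5,"ty":0,"tz":0,"roll":0}]' 25
python3 -c "
from h import *
o,p,d=grab('w_held2');go((.6151,-.0411,.18),-76.85)
T=np.linalg.inv(Ttool(o))
X=cloud(o,d,250,390,140,275)
Y=X@T[:3,:3].T+T[:3,3]
# plate top relative to the tool
print(np.percentile(Y[:,0],[1,5,25,50,75]))
b=Y[(Y[:,0]>.018)&(Y[:,0]<.042)];print('plate pts',len(b),np.median(b[:,0]),cv2.minAreaRect(np.float32(b[:,[1,2]]*1000)), np.linalg.lstsq(np.c_[b[:,1:],np.ones(len(b))],b[:,0],rcond=None)[0])
h=Y[(Y[:,0]>-.005)&(Y[:,0]<.014)&(abs(Y[:,1])<.019)];print('hub',len(h),np.median(h[:,0]),h.min(0),h.max(0))
"
```

```text
time: 5.3
tool_pos: [0.5527, 0.318, 0.1812]
tool_rot: [-2.642, 1.562, 0.408]
contact_force: [0.7, -0.5, -2.9]
opening: 0.0344
t [-0.023  8.786 -2.391] roll -1.837 tool-y now -95.22 R [[0.005, -0.091, -0.996], [0.002, -0.996, 0.091], [-1.0, -0.003, -0.005]] pos [0.5519 0.3176 0.1795]
[-0.05310179 -0.00908178  0.02705657  0.02897603  0.17999889]
plate pts 9691 0.02878228981561043 ((-0.9685630798339844, -20.801185607910156), (64.43148803710938, 67.96906280517578), 0.09808630496263504) [ 0.00069679 -0.03374607  0.0274742 ]
hub 1448 0.009301568466525079 [-0.00493398 -0.01896402 -0.01775987] [0.01399447 0.01896155 0.00634023]
```

```bash
python3 -m crank '[{"fingers":-0.6,"tx":-0.05,"ty":1,"tz":-0.2,"roll":-0.3},{"fingers":-0.6,"tx":-0.1,"ty":2.3,"tz":-0.6,"roll":-0.6},{"fingers":-0.6,"tx":-0.1,"ty":3.6,"tz":-1,"roll":-0.9},{"fingers":-0.6,"tx":-0.1,"ty":5,"tz":-1.4,"roll":-1.2},{"fingers":-0.6,"tx":-0.1,"ty":6.3,"tz":-1.8,"roll":-1.5},{"fingers":-0.6,"tx":-0.1,"ty":7.6,"tz":-2.1,"roll":-1.84},{"fingers":-0.6,"tx":-0.1,"ty":8.4,"tz":-2.1,"roll":-1.84},{"fingers":-0.6,"tx":-0.1,"ty":8.4,"tz":-2.1,"roll":-1.84}]' 25
python3 -c "
from h import *
for t,(a,b,c,e),lo,hi in(('w_fp',(285,355,90,205),.004,.014),('w_st',(270,360,90,205),.025,.036)):
  o,p,d=load(t);T=np.linalg.inv(Ttool(o));X=cloud(o,d,a,b,c,e);X=X[(X[:,2]>lo)&(X[:,2]<hi)];Y=X@T[:3,:3].T+T[:3,3]
  print(t,'slope',np.linalg.lstsq(np.c_[Y[:,1:],np.ones(len(Y))],Y[:,0],rcond=None)[0])
o,p,d=grab('w_over');go((.6153,-.0421,.18),-76.85)
T=np.linalg.inv(Ttool(o))
X=cloud(o,d,250,390,140,275);Y=X@T[:3,:3].T+T[:3,3]
b=Y[(Y[:,0]>.018)&(Y[:,0]<.042)];print('plate pts',len(b),np.median(b[:,0]),cv2.minAreaRect(np.float32(b[:,[1,2]]*1000)), np.linalg.lstsq(np.c_[b[:,1:],np.ones(len(b))],b[:,0],rcond=None)[0])
"
```

```text
time: 6.35
tool_pos: [0.6027, -0.0276, 0.178]
tool_rot: [-0.307, 1.566, 3.061]
contact_force: [0.0, 0.7, -3.0]
opening: 0.0344
w_fp slope [0.00039162 0.00215319 0.19144695]
w_st slope [0.00303607 0.00083159 0.21003159]
t [-0.044  0.463 -0.212] roll -0.011 tool-y now -76.96 R [[-0.004, 0.226, -0.974], [0.001, -0.974, -0.226], [-1.0, -0.002, 0.004]] pos [ 0.6028 -0.026   0.1783]
plate pts 9701 0.028776222529068363 ((-0.9792270660400391, -20.96428680419922), (68.1535415649414, 64.11795806884766), 89.9032211303711) [ 0.00080923 -0.03362067  0.02745176]
```

View pics/w_over.png

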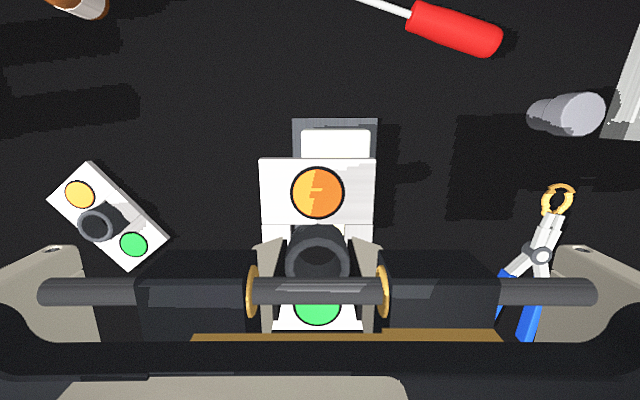

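The plate is held over the stand, tilted about 2° with its far edge low. In the image the stand's block peeks out at (336,143). I'll line up and come down to just above the stub, then compare the plate with the block.

```bash
python3 -m crank '[{"fingers":-0.6,"tx":0,"ty":0.2,"tz":-0.1,"roll":-0.01},{"fingers":-0.6,"tx":0.3,"ty":0.44,"tz":-0.22,"roll":-0.01},{"fingers":-0.6,"tx":0.8,"ty":0.44,"tz":-0.22,"roll":-0.01},{"fingers":-0.6,"tx":1.2,"ty":0.44,"tz":-0.22,"roll":-0.01},{"fingers":-0.6,"tx":1.4,"ty":0.44,"tz":-0.22,"roll":-0.01},{"fingers":-0.6,"tx":1.4,"ty":0.44,"tz":-0.22,"roll":-0.01},{"fingers":-0.6,"tx":1.4,"ty":0.44,"tz":-0.22,"roll":-0.01},{"fingers":-0.6,"tx":1.4,"ty":0.44,"tz":-0.22,"roll":-0.01}]' 25
python3 -c "
from h import *
o,p,d=grab('w_near');go((.6153,-.0421,.12),-76.85)
T=np.linalg.inv(Ttool(o));s=Ttool(o)
X=cloud(o,d,200,440,60,275);Y=X@T[:3,:3].T+T[:3,3]
b=Y[(Y[:,0]>.018)&(Y[:,0]<.034)];print('plate',len(b),cv2.minAreaRect(np.float32(b[:,[1,2]]*1000)))
k=X[(X[:,2]<.036)&(X[:,2]>.024)]
k=k@T[:3,:3].T+T[:3,3]
print('block',len(k),k.min(0),k.max(0))
f=X[(X[:,2]<.0075)&(X[:,2]>.0025)]
st=T@np.r_[.6151,-.0411,.03,1];print('stand centre in tool',st)
"
```

```text
time: 7.4
tool_pos: [0.6168, -0.0405, 0.1253]
tool_rot: [2.667, 1.569, -0.243]
contact_force: [0.2, 0.4, -0.8]
opening: 0.0343
t [0.13  0.031 0.045] roll 0.011 tool-y now -76.74 R [[0.001, 0.229, -0.973], [-0.0, -0.973, -0.229], [-1.0, 0.001, -0.001]] pos [ 0.6168 -0.0405  0.1252]
plate 9497 ((-0.9465751647949219, -21.0050048828125), (64.19847869873047, 68.08663177490234), 0.09608577936887741)
block 1163 [ 0.09239606 -0.03134848 -0.0529266 ] [0.10121225 0.03143708 0.04354108]
stand centre in tool [9.52856263e-02 1.24745670e-04 1.96692474e-03 1.00000000e+00]
```

View pics/w_near.png

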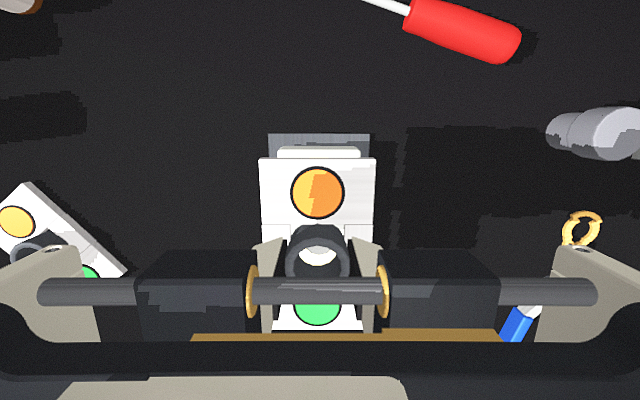

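Both checks agree: the block lies 1.0 mm to tool +y and about 2.2 mm to tool +z of the plate. I'll correct for that and lower gently.

```bash
python3 -m crank '[{"fingers":-0.6,"tx":0,"ty":0.025,"tz":0.055,"roll":0.01},{"fingers":-0.6,"tx":0.1,"ty":0.025,"tz":0.055,"roll":0.01},{"fingers":-0.6,"tx":0.25,"ty":0.025,"tz":0.055,"roll":0.01},{"fingers":-0.6,"tx":0.4,"ty":0.025,"tz":0.055,"roll":0.01},{"fingers":-0.6,"tx":0.55,"ty":0.025,"tz":0.055,"roll":0.01},{"fingers":-0.6,"tx":0.7,"ty":0.025,"tz":0.055,"roll":0.01},{"fingers":-0.6,"tx":0.8,"ty":0.025,"tz":0.055,"roll":0.01},{"fingers":-0.6,"tx":0.8,"ty":0.025,"tz":0.055,"roll":0.01}]' 25
python3 -c "
from h import *
o,p,d=grab('w_mid')
T=np.linalg.inv(Ttool(o))
X=cloud(o,d,200,440,60,275);Y=X@T[:3,:3].T+T[:3,3]
b=Y[(Y[:,0]>.018)&(Y[:,0]<.034)];print('plate',len(b),cv2.minAreaRect(np.float32(b[:,[1,2]]*1000)),np.linalg.lstsq(np.c_[b[:,1:],np.ones(len(b))],b[:,0],rcond=None)[0])
k=X[(X[:,2]<.036)&(X[:,2]>.024)]
k=k@T[:3,:3].T+T[:3,3]
print('block',len(k),k.min(0),k.max(0),np.percentile(k[:,1],[1,99]))
"
```

```text
time: 8.45
tool_pos: [0.6144, -0.0419, 0.0921]
tool_rot: [-0.246, 1.57, 3.125]
contact_force: [-0.5, -0.3, -1.2]
opening: 0.0341
plate 9153 ((-0.9069766998291016, -21.72915267944336), (66.475830078125, 64.27302551269531), 89.89507293701172) [ 0.00133591 -0.05278414  0.02664161]
block 837 [ 0.05992357 -0.03211695 -0.05577659] [0.06804315 0.03084806 0.0017773 ] [-0.03112908  0.02972905]
```

```bash
python3 -m crank '[{"fingers":-0.6,"tx":0.1,"ty":0,"tz":0,"roll":0},{"fingers":-0.6,"tx":0.2,"ty":0,"tz":0,"roll":0},{"fingers":-0.6,"tx":0.3,"ty":0,"tz":0,"roll":0},{"fingers":-0.6,"tx":0.4,"ty":0,"tz":0,"roll":0},{"fingers":-0.6,"tx":0.5,"ty":0,"tz":0,"roll":0},{"fingers":-0.6,"tx":0.6,"ty":0,"tz":0,"roll":0},{"fingers":-0.6,"tx":0.65,"ty":0,"tz":0,"roll":0},{"fingers":-0.6,"tx":0.65,"ty":0,"tz":0,"roll":0}]' 25
python3 -c "
from h import *
o,p,d=grab('w_low')
T=np.linalg.inv(Ttool(o))
X=cloud(o,d,200,440,60,275);Y=X@T[:3,:3].T+T[:3,3]
b=Y[(Y[:,0]>.015)&(Y[:,0]<.034)];print('plate',len(b),cv2.minAreaRect(np.float32(b[:,[1,2]]*1000)),np.linalg.lstsq(np.c_[b[:,1:],np.ones(len(b))],b[:,0],rcond=None)[0])
"
```

```text
time: 9.5
tool_pos: [0.6144, -0.0419, 0.0673]
tool_rot: [1.595, 1.571, -1.317]
contact_force: [-3.5, 1.0, 5.1]
opening: 0.0345
plate 9316 ((-0.9579048156738281, -24.362159729003906), (64.06771850585938, 61.245235443115234), 0.031674884259700775) [ 0.00213047 -0.07252328  0.02570663]
```

View pics/w_low.png

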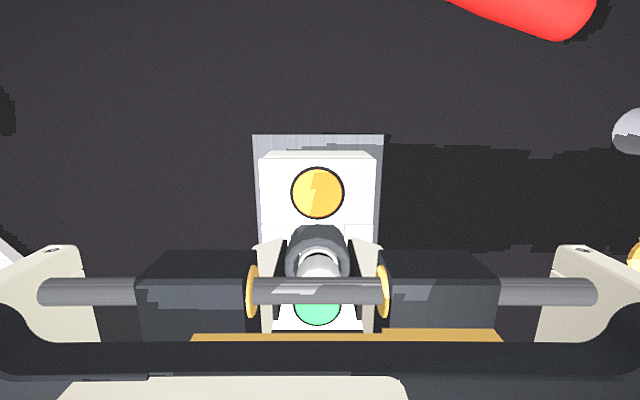

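The stub sits at the near side of the bore at (318,268). The plate tilts 4° and is lightly jammed, with about 3.5 N pushing the tool towards the base. I'll ease about 1.5 mm that way (tool +z), then press down lightly.

```bash
python3 -m crank '[{"fingers":-0.6,"tx":0,"ty":0,"tz":0.02,"roll":0},{"fingers":-0.6,"tx":0,"ty":0,"tz":0.04,"roll":0},{"fingers":-0.6,"tx":0.02,"ty":0,"tz":0.04,"roll":0},{"fingers":-0.6,"tx":0.05,"ty":0,"tz":0.04,"roll":0},{"fingers":-0.6,"tx":0.07,"ty":0,"tz":0.04,"roll":0},{"fingers":-0.6,"tx":0.07,"ty":0,"tz":0.04,"roll":0},{"fingers":-0.6,"tx":0.07,"ty":0,"tz":0.04,"roll":0},{"fingers":-0.6,"tx":0.07,"ty":0,"tz":0.04,"roll":0}]' 12
python3 -c "
from h import *
o,p,d=grab('w_low2')
T=np.linalg.inv(Ttool(o))
X=cloud(o,d,200,440,60,275);Y=X@T[:3,:3].T+T[:3,3]
b=Y[(Y[:,0]>.015)&(Y[:,0]<.034)&(Y[:,2]<-.01)];print('plate',len(b),cv2.minAreaRect(np.float32(b[:,[1,2]]*1000)),np.linalg.lstsq(np.c_[b[:,1:],np.ones(len(b))],b[:,0],rcond=None)[0])
"
```

```text
time: 10.55
tool_pos: [0.6144, -0.042, 0.0665]
tool_rot: [2.846, 1.566, -0.066]
contact_force: [-2.3, 3.4, 18.6]
opening: 0.0348
plate 9000 ((-0.946044921875, -32.369895935058594), (64.2572250366211, 44.72813415527344), 0.006090261973440647) [ 0.00156857 -0.06421809  0.025413  ]
```

```bash
python3 -m crank '[{"fingers":-0.6,"tx":-0.05,"ty":0,"tz":0.04,"roll":0},{"fingers":-0.15,"tx":-0.05,"ty":0,"tz":0.04,"roll":0},{"fingers":0,"tx":-0.05,"ty":0,"tz":0.04,"roll":0},{"fingers":0,"tx":-0.05,"ty":0,"tz":0.04,"roll":0},{"fingers":0,"tx":-0.05,"ty":0,"tz":0.04,"roll":0},{"fingers":0,"tx":-0.05,"ty":0,"tz":0.04,"roll":0},{"fingers":0,"tx":-0.05,"ty":0,"tz":0.04,"roll":0},{"fingers":0,"tx":-0.05,"ty":0,"tz":0.04,"roll":0}]' 12
python3 -c "
from h import *
o,p,d=grab('w_rel')
T=np.linalg.inv(Ttool(o))
X=cloud(o,d,200,440,60,275);Y=X@T[:3,:3].T+T[:3,3]
b=Y[(Y[:,0]>.015)&(Y[:,0]<.034)&(Y[:,2]<-.01)];print('plate',len(b),cv2.minAreaRect(np.float32(b[:,[1,2]]*1000)),np.linalg.lstsq(np.c_[b[:,1:],np.ones(len(b))],b[:,0],rcond=None)[0])
"
```

```text
time: 11.6
tool_pos: [0.6114, -0.0427, 0.0657]
tool_rot: [1.609, 1.571, -1.303]
contact_force: [-0.7, 0.3, 0.2]
opening: 0.0458
plate 9344 ((-0.3180580139160156, -33.40315246582031), (70.45903778076172, 46.78403854370117), 0.013689200393855572) [ 0.00097255 -0.05024384  0.02502617]
```

```bash
python3 -m crank '[{"fingers":0,"tx":-0.3,"ty":0,"tz":0,"roll":0},{"fingers":0,"tx":-1,"ty":0,"tz":0,"roll":0},{"fingers":0,"tx":-1.8,"ty":0,"tz":0,"roll":0},{"fingers":0,"tx":-2.6,"ty":0,"tz":0.6,"roll":0},{"fingers":0,"tx":-3,"ty":0,"tz":1.2,"roll":0},{"fingers":0,"tx":-3,"ty":0,"tz":1.5,"roll":0},{"fingers":0,"tx":-3,"ty":0,"tz":1.5,"roll":0},{"fingers":0,"tx":-3,"ty":0,"tz":1.5,"roll":0}]' 12
cat > chk.py <<'E'
from h import *
import sys
o,p,d=grab(sys.argv[1]);print(o['tool_pos'])
uv=proj([(.6151,-.0411,.038)],"wrist",o)[0].astype(int);print(uv)
X=cloud(o,d,max(uv[0]-90,0),uv[0]+90,max(uv[1]-100,0),min(uv[1]+90,400))
b=X[(X[:,2]>.033)&(X[:,2]<.048)&(np.hypot(X[:,0]-.6151,X[:,1]+.0411)<.067)]
print('plate',len(b),np.median(b[:,2]),cv2.minAreaRect(np.float32(b[:,:2]*1000)))
R=Ro.from_euler('z',13.15,degrees=True).as_matrix();q=(b-[.6151,-.0411,0])@R
m=np.hypot(q[:,0],q[:,1])>.02
for _ in range(3):
    A=np.c_[q[:,:2],np.ones(len(q))];s=np.linalg.lstsq(A[m],q[m,2],rcond=None)[0];r=q[:,2]-A@s;m=(abs(r)<.0015)&(np.hypot(q[:,0],q[:,1])>.022)
print('plane in stand axes',s.round(4),m.sum(),'x',np.percentile(q[m,0],[.5,99.5]),'y',np.percentile(q[m,1],[.5,99.5]))
h=X[(X[:,2]>.054)&(X[:,2]<.062)];print('hub',len(h),np.median(h[:,2]),h.mean(0))
t=X[(X[:,2]>.072)&(X[:,2]<.080)];print('stub',t.mean(0))
cr=p[max(uv[1]-100,0):uv[1]+100,max(uv[0]-130,0):uv[0]+130];cv2.imwrite(f"pics/{sys.argv[1]}c.png",cv2.resize(cr,None,fx=2.5,fy=2.5)[:,:,::-1])
E
python3 chk.py w_c1
```

```text
time: 12.65
tool_pos: [0.5533, -0.0562, 0.185]
tool_rot: [-0.519, 1.57, 2.853]
contact_force: [-0.5, -0.1, -0.5]
opening: 0.0456
[ 0.55328692 -0.05619669  0.18499225]
[317 130]
plate 7261 0.038577945056974094 ((612.6817016601562, -41.666683197021484), (109.12904357910156, 64.6581039428711), 12.994913101196289)
plane in stand axes [0.0017 0.0008 0.0386] 6161 x [-0.05671934  0.05165147] y [-0.03153816  0.03184535]
hub 718 0.058034430967135564 [ 0.61312879 -0.04146008  0.05795552]
stub [ 0.61509133 -0.04116939  0.07601301]
```

View pics/w_c1c.png

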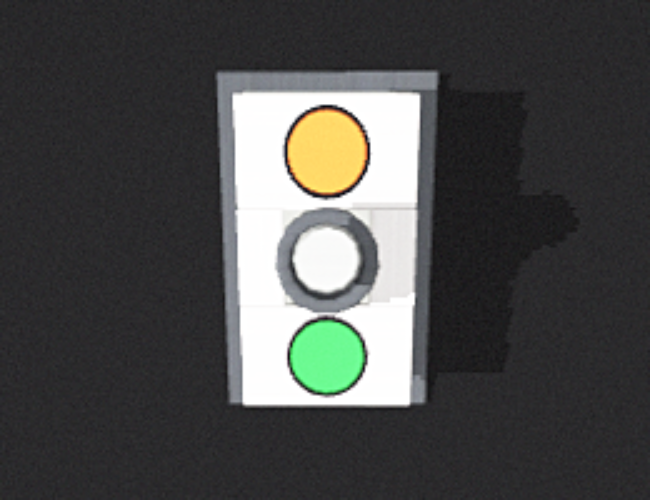

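The crop shows the plate flat on the block, with the hub ring at (328,260) around the stub. Height and level are right (plate top 38.6 mm, hub top 58.0 mm), but the plate sits about 2 mm towards the base. I'll regrip it and nudge it 2 mm.

```bash
python3 -m crank '[{"fingers":0,"tx":0,"ty":0,"tz":-0.8,"roll":0},{"fingers":0,"tx":0.4,"ty":0,"tz":-1.5,"roll":0},{"fingers":0,"tx":1.2,"ty":0,"tz":-1.5,"roll":0},{"fingers":0,"tx":2,"ty":0,"tz":-1.5,"roll":0},{"fingers":0,"tx":2.7,"ty":0,"tz":-1.5,"roll":0},{"fingers":0,"tx":2.96,"ty":0,"tz":-1.5,"roll":0},{"fingers":-0.6,"tx":2.96,"ty":0,"tz":-1.5,"roll":0},{"fingers":-0.6,"tx":2.96,"ty":0,"tz":-1.5,"roll":0}]' 8
python3 -m crank '[{"fingers":-0.6,"tx":0,"ty":0,"tz":0,"roll":0},{"fingers":-0.6,"tx":0,"ty":0,"tz":-0.02,"roll":0},{"fingers":-0.6,"tx":0,"ty":0,"tz":-0.04,"roll":0},{"fingers":-0.6,"tx":0,"ty":0,"tz":-0.055,"roll":0},{"fingers":-0.6,"tx":0,"ty":0,"tz":-0.055,"roll":0},{"fingers":0,"tx":0,"ty":0,"tz":-0.055,"roll":0},{"fingers":0,"tx":0,"ty":0,"tz":-0.055,"roll":0},{"fingers":0,"tx":0,"ty":0,"tz":-0.055,"roll":0}]' 8
python3 -m crank '[{"fingers":0,"tx":-0.3,"ty":0,"tz":0,"roll":0},{"fingers":0,"tx":-1,"ty":0,"tz":0,"roll":0},{"fingers":0,"tx":-1.8,"ty":0,"tz":0,"roll":0},{"fingers":0,"tx":-2.6,"ty":0,"tz":0.6,"roll":0},{"fingers":0,"tx":-3,"ty":0,"tz":1.2,"roll":0},{"fingers":0,"tx":-3,"ty":0,"tz":1.5,"roll":0},{"fingers":0,"tx":-3,"ty":0,"tz":1.5,"roll":0},{"fingers":0,"tx":-3,"ty":0,"tz":1.5,"roll":0}]' 12
python3 chk.py w_c2
```

```text
time: 13.7
tool_pos: [0.6122, -0.0427, 0.0683]
tool_rot: [2.685, 1.569, -0.227]
contact_force: [-0.3, 0.4, -1.5]
opening: 0.0342
time: 14.7
tool_pos: [0.6137, -0.0421, 0.0672]
tool_rot: [2.813, 1.57, -0.099]
contact_force: [-0.8, 0.6, 0.0]
opening: 0.0457
time: 15.7
tool_pos: [0.5555, -0.0557, 0.1866]
tool_rot: [-0.554, 1.57, 2.817]
contact_force: [0.0, -0.4, -0.4]
opening: 0.0458
[ 0.55546445 -0.05567687  0.18656055]
[317 132]
plate 7109 0.03855514583631686 ((613.3654174804688, -41.175018310546875), (109.28255462646484, 64.57778930664062), 12.941434860229492)
plane in stand axes [ 0.0026 -0.0001  0.0386] 6125 x [-0.05592488  0.05254612] y [-0.03134774  0.03201843]
hub 731 0.05796103602494085 [ 0.61400633 -0.04102448  0.05787999]
stub [ 0.61514441 -0.04104462  0.07599362]
```

The plate is now flat and about 1.1 mm off centre by hub against stub, well inside the bore's slack, and it is released. Next, the pliers.

```bash
cat > pl.py <<'E'
from h import *
import sys
def pliers(tag):
    o,p,d=load(tag)
    B,m=blobs(p,(95,100,100),(125,255,255),150);R=[]
    n,l,s,c=cv2.connectedComponentsWithStats(m)
    for i in range(1,n):
        if s[i,4]<200: continue
        v,u=np.nonzero(l==i)
        X=cast(np.c_[u,v],.018,"wrist",o)
        if not -.36<X[:,1].mean()<-.2: continue
        Q=cloud(o,np.where(l==i,d,0),0,640,0,400);q=Q[(Q[:,2]>.014)&(Q[:,2]<.022)]
        (a,b),(w,h),an=cv2.minAreaRect(np.float32(q[:,:2]*1000));an=an if w>h else an+90
        R.append((a,b,(an+90)%180-90,max(w,h),min(w,h),len(q)))
        print(tag,"handle",np.round(R[-1],2),"zmed",np.median(Q[:,2]).round(4))
    B,m=blobs(p,(12,60,100),(35,255,255),60)
    n,l,s,c=cv2.connectedComponentsWithStats(m)
    for i in range(1,n):
        v,u=np.nonzero(l==i);X=cast(np.c_[u,v],.008,"wrist",o)
        if s[i,4]>60 and -.36<X[:,1].mean()<-.2 and .6<X[:,0].mean()<.7:
            print(tag,"clip",cv2.minEnclosingCircle(np.float32(X[:,:2]*1000)),X.min(0),X.max(0))
if __name__=="__main__":
    for t in sys.argv[1:]:pliers(t)
E
python3 pl.py w_pl w_st; python3 -c "
from h import *
go((.50,-.275,.13),-90)"
```

```text
w_pl handle [ 518.97 -254.35   -2.37   83.54    9.99  471.  ] zmed 0.0178
w_pl handle [ 520.79 -301.61    8.16   83.77   10.05  434.  ] zmed 0.0177
w_st handle [ 525.18 -254.07   -2.46   71.11   10.65  478.  ] zmed 0.0163
w_st handle [ 525.67 -300.85    8.66   75.29   11.13  512.  ] zmed 0.0162
w_st clip ((648.9005126953125, -271.0889892578125), 19.21776008605957) [ 0.63097279 -0.28737054  0.008     ] [ 0.66783416 -0.25537175  0.008     ]
t [1.412 5.024 2.599] roll 1.317 tool-y now -76.83 R [[-0.001, 0.228, -0.974], [0.0, -0.974, -0.228], [-1.0, -0.0, 0.001]] pos [ 0.5555 -0.0557  0.1865]
```

```bash
python3 -c "
from h import *
go((.5374,-.2771,.12),-87.1)"
python3 -m crank '[{"fingers":0.6,"tx":0,"ty":1,"tz":0.3,"roll":0.4},{"fingers":0.6,"tx":0.2,"ty":2.2,"tz":0.6,"roll":0.8},{"fingers":0.6,"tx":0.6,"ty":3.5,"tz":1,"roll":1.03},{"fingers":0.6,"tx":1,"ty":4.6,"tz":1.4,"roll":1.03},{"fingers":0.6,"tx":1.4,"ty":5.27,"tz":1.7,"roll":1.03},{"fingers":0.6,"tx":1.66,"ty":5.27,"tz":1.7,"roll":1.03},{"fingers":0.6,"tx":1.66,"ty":5.27,"tz":1.7,"roll":1.03},{"fingers":0.6,"tx":1.66,"ty":5.27,"tz":1.7,"roll":1.03}]' 12
python3 -c "
from h import *
import pl
o,p,d=grab('w_p2');go((.5374,-.2771,.027),-87.1);pl.pliers('w_p2')"
```

```text
t [1.662 5.288 1.7  ] roll 1.027 tool-y now -76.83 R [[-0.001, 0.228, -0.974], [0.0, -0.974, -0.228], [-1.0, -0.0, 0.001]] pos [ 0.5555 -0.0557  0.1865]
time: 16.75
tool_pos: [0.5377, -0.2754, 0.1213]
tool_rot: [2.786, 1.57, -0.304]
contact_force: [0.1, 0.1, -0.7]
opening: 0.0736
t [2.365 0.038 0.012] roll 0.006 tool-y now -87.04 R [[0.001, 0.052, -0.999], [-0.001, -0.999, -0.052], [-1.0, 0.001, -0.001]] pos [ 0.5377 -0.2755  0.1216]
w_p2 handle [ 518.2  -254.44   -2.51   84.43   10.05  975.  ] zmed 0.0179
w_p2 handle [ 520.48 -301.7     8.17   84.22   10.18  907.  ] zmed 0.0178
w_p2 clip ((647.1820678710938, -271.6252136230469), 15.78823184967041) [ 0.63165281 -0.28040959  0.008     ] [ 0.66276592 -0.26535986  0.008     ]
```

```bash
python3 -m crank '[{"fingers":0.6,"tx":0.5,"ty":0.05,"tz":0.01,"roll":0},{"fingers":0.6,"tx":1.2,"ty":0.05,"tz":0.01,"roll":0},{"fingers":0.6,"tx":1.8,"ty":0.05,"tz":0.01,"roll":0},{"fingers":0.6,"tx":2.2,"ty":0.05,"tz":0.01,"roll":0},{"fingers":0.6,"tx":2.36,"ty":0.05,"tz":0.01,"roll":0},{"fingers":0.6,"tx":2.36,"ty":0.05,"tz":0.01,"roll":0},{"fingers":0.2,"tx":2.36,"ty":0.05,"tz":0.01,"roll":0},{"fingers":-0.2,"tx":2.36,"ty":0.05,"tz":0.01,"roll":0}]' 40
python3 -m crank '[{"fingers":-0.3,"tx":0,"ty":0,"tz":0,"roll":0},{"fingers":-0.3,"tx":0,"ty":0,"tz":0,"roll":0},{"fingers":-0.3,"tx":0,"ty":0,"tz":0,"roll":0},{"fingers":-0.3,"tx":0,"ty":0,"tz":0,"roll":0},{"fingers":-0.3,"tx":0,"ty":0,"tz":0,"roll":0},{"fingers":-0.3,"tx":-0.1,"ty":0,"tz":0,"roll":0},{"fingers":-0.3,"tx":-0.3,"ty":0,"tz":0,"roll":0},{"fingers":-0.3,"tx":-0.5,"ty":0,"tz":0,"roll":0}]' 45
python3 -c "
from h import *
import pl
o,p,d=grab('w_p3');print(o['opening'],o['contact_force'])"
```

```text
time: 17.8
tool_pos: [0.537, -0.2789, 0.0273]
tool_rot: [2.439, 1.569, -0.653]
contact_force: [-0.9, -0.2, 0.2]
opening: 0.058
time: 18.8
tool_pos: [0.5367, -0.2786, 0.0469]
tool_rot: [1.425, 1.571, -1.667]
contact_force: [0.0, 0.3, -2.5]
opening: 0.0424
0.04241470591167101 [ 0.01095205  0.26654094 -2.46134662]
```

View pics/w_p3.png

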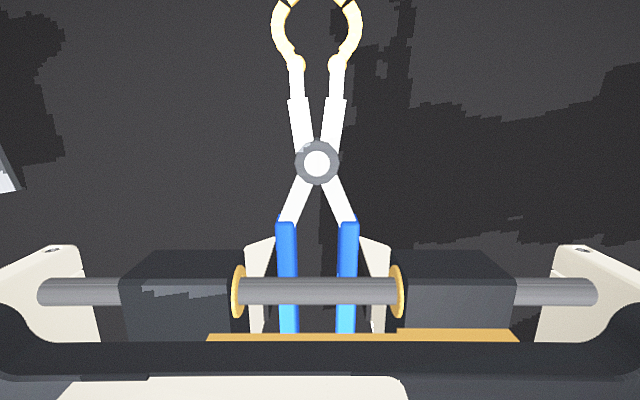

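The pliers are squeezed with the handles parallel, and the clip is spread at the top of the view (317,30). The opening reads 42.4 mm; this sensor read 34.4 mm on the 36 mm hub, so the true opening is about 44 mm, which is the stop. Now lift, and measure the clip in the tool frame.

```bash
python3 -m crank '[{"fingers":-0.3,"tx":-0.5,"ty":0,"tz":0,"roll":0},{"fingers":-0.3,"tx":-1.2,"ty":0,"tz":0,"roll":0},{"fingers":-0.3,"tx":-1.9,"ty":-0.5,"tz":0.1,"roll":0},{"fingers":-0.3,"tx":-2.1,"ty":-1.4,"tz":0.2,"roll":0},{"fingers":-0.3,"tx":-2.1,"ty":-2.4,"tz":0.3,"roll":0},{"fingers":-0.3,"tx":-2.1,"ty":-3.2,"tz":0.4,"roll":0},{"fingers":-0.3,"tx":-2.1,"ty":-3.6,"tz":0.4,"roll":0},{"fingers":-0.3,"tx":-2.1,"ty":-3.6,"tz":0.4,"roll":0}]' 45
cat > cl.py <<'E'
from h import *
from scipy.optimize import least_squares
import sys
def clip(tag):
    o,p,d=load(tag);T=np.linalg.inv(Ttool(o))
    hsv=cv2.cvtColor(p,cv2.COLOR_RGB2HSV);m=cv2.inRange(hsv,np.array((12,50,90)),np.array((40,255,255)));m[100:]=0
    m[:,:240]=0;m[:,400:]=0
    def tool(mask):
        X=cloud(o,np.where(mask>0,d,0),0,640,0,400);return X@T[:3,:3].T+T[:3,3]
    Y=tool(m);x=np.median(Y[:,0]);Y=Y[abs(Y[:,0]-x)<.003]
    r=lambda q:np.hypot(Y[:,1]-q[0],Y[:,2]-q[1])-q[2]
    s=least_squares(r,[0,-.114,.015],loss="soft_l1",f_scale=.001)
    rr=np.hypot(Y[:,1]-s.x[0],Y[:,2]-s.x[1])
    print(tag,"clip n",len(Y),"x med",x.round(4),"fit yz",s.x.round(4),"r pct",np.percentile(rr,[2,50,98]).round(4),"slope",np.linalg.lstsq(np.c_[Y[:,1:]-[0,-.114],np.ones(len(Y))],Y[:,0],rcond=None)[0].round(4))
    b=np.zeros(m.shape,np.uint8);b[152:172,308:326]=1
    Q=tool(b);print(" bolt",np.median(Q,0).round(4))
    b=cv2.inRange(hsv,np.array((100,100,100)),np.array((125,255,255)));b[:215]=0;b[260:]=0;b[:,:270]=0;b[:,:]*=1;b[:,365:]=0
    Q=tool(b);print(" handles",np.median(Q,0).round(4),len(Q), np.percentile(Q[:,1],[1,99]).round(4))
    return s.x
if __name__=="__main__":
    for t in sys.argv[1:]:clip(t)
E
python3 -c "
from h import *
o,p,d=grab('w_l1');print(o['opening']);go((.5007,-.0469,.125),-87.1)
import cl;cl.clip('w_p3');cl.clip('w_l1')"
```

```text
time: 19.85
tool_pos: [0.5138, -0.1351, 0.1308]
tool_rot: [2.444, 1.57, -0.646]
contact_force: [-0.5, -0.0, -0.5]
opening: 0.0422
0.042234336638760625
t [ 0.142 -2.242  0.219] roll -0.0 tool-y now -87.1 R [[0.001, 0.051, -0.999], [-0.001, -0.999, -0.051], [-1.0, 0.001, -0.001]] pos [ 0.514  -0.136   0.1308]
w_p3 clip n 272 x med 0.0459 fit yz [-0.0011 -0.1211  0.0176] r pct [0.0152 0.0171 0.0248] slope [ 0.0047 -0.0039  0.0465]
 bolt [ 0.0082 -0.0009 -0.0562]
 handles [ 0.0095 -0.001  -0.0147] 1658 [-0.0222  0.024 ]
w_l1 clip n 1763 x med 0.0193 fit yz [-0.0011 -0.1148  0.017 ] r pct [0.0138 0.017  0.0202] slope [ 0.0027 -0.0118  0.0193]
 bolt [ 0.0082 -0.0007 -0.0562]
 handles [ 0.0094 -0.0011 -0.0152] 1584 [-0.022  0.021]
```

The clip is level: its top is 9.9 mm below the handle tops, against 10 mm expected. Its centre in the tool frame is (-1.1, -114.8) mm. Moving it above the stub.

```bash
python3 -m crank '[{"fingers":-0.3,"tx":0,"ty":-0.5,"tz":0.05,"roll":0},{"fingers":-0.3,"tx":0,"ty":-1.1,"tz":0.1,"roll":0},{"fingers":-0.3,"tx":0,"ty":-1.7,"tz":0.2,"roll":0},{"fingers":-0.3,"tx":0.2,"ty":-2.1,"tz":0.22,"roll":0},{"fingers":-0.3,"tx":0.4,"ty":-2.2,"tz":0.22,"roll":0},{"fingers":-0.3,"tx":0.4,"ty":-2.2,"tz":0.22,"roll":0},{"fingers":-0.3,"tx":0.4,"ty":-2.2,"tz":0.22,"roll":0},{"fingers":-0.3,"tx":0.4,"ty":-2.2,"tz":0.22,"roll":0}]' 45
cat > st.py <<'E'
from h import *
import cl,sys
tag=sys.argv[1]
o,p,d=grab(tag);print(o['opening'],o['contact_force']);c=cl.clip(tag)
go((.5005,-.0480,.11),-87.1)
T=np.linalg.inv(Ttool(o));X=cloud(o,d,240,400,0,110);Y=X@T[:3,:3].T+T[:3,3]
k=(np.hypot(Y[:,1]+.0011,Y[:,2]+.1148)<.0135)
print("inside ring heights(world z)",np.histogram(X[k][:,2],np.arange(.0,.13,.01)))
t=Y[k&(X[:,2]>.070)&(X[:,2]<.081)]
if len(t)>20:print("stub top in tool",len(t),t.min(0).round(4),t.max(0).round(4),t.mean(0).round(4),cv2.minEnclosingCircle(np.float32(t[:,1:]*1000)))
cv2.imwrite("pics/x.png",p[:,:,::-1])
E
python3 st.py w_s1
```

```text
time: 20.9
tool_pos: [0.5005, -0.0487, 0.1147]
tool_rot: [2.593, 1.57, -0.499]
contact_force: [-0.9, -0.3, -1.5]
opening: 0.0428
0.042760447895124704 [-0.86399482 -0.30492551 -1.54142591]
w_s1 clip n 1732 x med 0.0195 fit yz [-0.0011 -0.1149  0.017 ] r pct [0.0138 0.017  0.0202] slope [ 0.0006 -0.0146  0.0192]
 bolt [ 0.0082 -0.0012 -0.0561]
 handles [ 0.0094 -0.0127 -0.0153] 1544 [-0.022   0.0209]
t [ 0.116 -0.015 -0.001] roll -0.008 tool-y now -87.18 R [[0.0, 0.049, -0.999], [-0.0, -0.999, -0.049], [-1.0, 0.0, -0.0]] pos [ 0.5005 -0.0486  0.1147]
inside ring heights(world z) (array([   0,    0,    5,   61,   67,  194,   43, 1561,    0,    8,    0,
          0]), array([0.  , 0.01, 0.02, 0.03, 0.04, 0.05, 0.06, 0.07, 0.08, 0.09, 0.1 ,
       0.11, 0.12]))
stub top in tool 1561 [ 0.0359 -0.0123 -0.1251] [ 0.0447  0.0087 -0.1034] [ 0.0387 -0.0017 -0.1138] ((-1.8226732015609741, -114.2750015258789), 11.024806022644043)
```

Stub centre and clip centre are within 1 mm of each other in the same picture. I'll correct -0.7 mm in y and +0.8 mm in z, then lower part way.

```bash
python3 -m crank '[{"fingers":-0.3,"tx":0,"ty":-0.02,"tz":0.02,"roll":0},{"fingers":-0.3,"tx":0.1,"ty":-0.02,"tz":0.02,"roll":0},{"fingers":-0.3,"tx":0.2,"ty":-0.02,"tz":0.02,"roll":0},{"fingers":-0.3,"tx":0.3,"ty":-0.02,"tz":0.02,"roll":0},{"fingers":-0.3,"tx":0.4,"ty":-0.02,"tz":0.02,"roll":0},{"fingers":-0.3,"tx":0.5,"ty":-0.02,"tz":0.02,"roll":0},{"fingers":-0.3,"tx":0.55,"ty":-0.02,"tz":0.02,"roll":0},{"fingers":-0.3,"tx":0.55,"ty":-0.02,"tz":0.02,"roll":0}]' 45
python3 st.py w_s2
```

```text
time: 21.95
tool_pos: [0.4994, -0.0473, 0.0924]
tool_rot: [0.088, 1.571, -3.004]
contact_force: [0.4, 0.8, -1.9]
opening: 0.0425
0.0424894903703869 [ 0.41401861  0.80260795 -1.88378844]
w_s2 clip n 1728 x med 0.0193 fit yz [-0.0011 -0.1149  0.017 ] r pct [0.0139 0.017  0.0202] slope [ 0.0019 -0.0136  0.0193]
 bolt [ 0.0082 -0.0012 -0.0561]
 handles [ 0.0094 -0.0127 -0.0152] 1555 [-0.022   0.0208]
t [-0.437  0.017 -0.024] roll -0.004 tool-y now -87.14 R [[0.0, 0.05, -0.999], [-0.0, -0.999, -0.05], [-1.0, 0.0, -0.0]] pos [ 0.4995 -0.0474  0.0925]
inside ring heights(world z) (array([   0,    0,   20,  118,  118,  355,   80, 2140,    0,    0,    0,
          0]), array([0.  , 0.01, 0.02, 0.03, 0.04, 0.05, 0.06, 0.07, 0.08, 0.09, 0.1 ,
       0.11, 0.12]))
stub top in tool 2140 [ 0.0131 -0.0121 -0.1251] [ 0.0223  0.0109 -0.1044] [ 0.0163  0.     -0.1146] ((-1.0662566423416138, -113.92230224609375), 12.973045349121094)
```

```bash
python3 -m crank '[{"fingers":-0.3,"tx":0.05,"ty":0,"tz":0,"roll":0},{"fingers":-0.3,"tx":0.1,"ty":0,"tz":0,"roll":0},{"fingers":-0.3,"tx":0.15,"ty":0,"tz":0,"roll":0},{"fingers":-0.3,"tx":0.2,"ty":0,"tz":0,"roll":0},{"fingers":-0.3,"tx":0.25,"ty":0,"tz":0,"roll":0},{"fingers":-0.3,"tx":0.28,"ty":0,"tz":0,"roll":0},{"fingers":-0.3,"tx":0.29,"ty":0,"tz":0,"roll":0},{"fingers":-0.3,"tx":0.29,"ty":0,"tz":0,"roll":0}]' 45
python3 st.py w_s3
```

```text
time: 23.0
tool_pos: [0.4995, -0.0473, 0.0809]
tool_rot: [2.299, 1.571, -0.792]
contact_force: [-0.4, 0.8, -2.1]
opening: 0.0423
0.0423390584856144 [-0.42980663  0.80835417 -2.07345261]
w_s3 clip n 1709 x med 0.0192 fit yz [-0.001  -0.1152  0.0171] r pct [0.0139 0.0171 0.0202] slope [-0.0019 -0.0071  0.0192]
 bolt [ 0.0082 -0.0007 -0.0562]
 handles [ 0.0094 -0.0127 -0.0153] 1571 [-0.0221  0.0209]
t [-0.726  0.017 -0.025] roll -0.003 tool-y now -87.13 R [[0.0, 0.05, -0.999], [-0.0, -0.999, -0.05], [-1.0, 0.0, -0.0]] pos [ 0.4995 -0.0474  0.0809]
inside ring heights(world z) (array([   0,    0,   25,  143,  150,  462,  110, 2168,    0,    0,    0,
          0]), array([0.  , 0.01, 0.02, 0.03, 0.04, 0.05, 0.06, 0.07, 0.08, 0.09, 0.1 ,
       0.11, 0.12]))
stub top in tool 2168 [ 0.0022 -0.0107 -0.1215] [ 0.0109  0.0109 -0.1042] [ 0.005  -0.     -0.1132] ((0.01482030563056469, -115.17552947998047), 11.130942344665527)
```

Clip is at about 58.7 mm with no contact yet. I'll feel down onto the hub.

```bash
python3 -m crank '[{"fingers":-0.3,"tx":0.005,"ty":0,"tz":0,"roll":0},{"fingers":-0.3,"tx":0.01,"ty":0,"tz":0,"roll":0},{"fingers":-0.3,"tx":0.015,"ty":0,"tz":0,"roll":0},{"fingers":-0.3,"tx":0.02,"ty":0,"tz":0,"roll":0},{"fingers":-0.3,"tx":0.02,"ty":0,"tz":0,"roll":0},{"fingers":-0.3,"tx":0.02,"ty":0,"tz":0,"roll":0},{"fingers":-0.3,"tx":0.02,"ty":0,"tz":0,"roll":0},{"fingers":-0.3,"tx":0.02,"ty":0,"tz":0,"roll":0}]' 45
python3 st.py w_s4|grep -v -A9 inside
```

```text
time: 24.05
tool_pos: [0.4995, -0.0473, 0.0801]
tool_rot: [2.317, 1.571, -0.775]
contact_force: [-0.7, -0.1, -1.1]
opening: 0.0424
0.04236273431014112 [-0.71111598 -0.13507248 -1.09392218]
w_s4 clip n 1741 x med 0.0189 fit yz [-0.001  -0.1153  0.0171] r pct [0.0139 0.0171 0.0202] slope [-0.0005 -0.0042  0.0189]
 bolt [ 0.008  -0.0009 -0.0561]
 handles [ 0.0094 -0.0127 -0.0152] 1565 [-0.022   0.0209]
t [-0.746  0.017 -0.025] roll -0.004 tool-y now -87.14 R [[0.0, 0.05, -0.999], [-0.0, -0.999, -0.05], [-1.0, 0.0, -0.0]] pos [ 0.4995 -0.0474  0.0801]
inside ring heights(world z) (array([   0,    0,   25,  146,  146,  486,  103, 2173,    0,    0,    0,
          0]), array([0.  , 0.01, 0.02, 0.03, 0.04, 0.05, 0.06, 0.07, 0.08, 0.09, 0.1 ,
       0.11, 0.12]))
stub top in tool 2173 [ 0.0007 -0.0108 -0.1213] [ 0.0101  0.0108 -0.1043] [ 0.0042 -0.     -0.1131] ((-0.07760858535766602, -115.15008544921875), 11.037160873413086)
```

```bash
python3 -c "
from cell import *
o=observe();print(o['time'],o['opening']);hand_in()"
```

```text
24.1 0.04265745487652618
the job is handed in; nothing more can be done
```

The filter plate is on the stand and released. The pliers are held squeezed to their stop, with the clip spread around the stub and lying on the hub at the groove. I handed the job in at 24.1 s of the 48 s.

- **Plate:** I took the one farthest from the base, at 0.63 m against 0.55 m and 0.45 m for the look-alikes. It first settled about 2 mm off, so I regripped it and nudged it over. It then lay flat, with its edges within 0.2° of the block's and the hub top at 58.0 mm.
- **Pliers and clip:** The opening reads 42.4 mm, about 44 mm once corrected by what the sensor read on the 36 mm hub, which is the stop. The clip went down level with no side force. It now carries about 1 N on the hub, with its underside at about 58.2 mm.

**Checks that disagreed or were left:**
- **Plate position:** the checks give an offset towards the base of 1.1 mm (hub against stub) and 1.7 mm (plate outline). I left it there.
- **Clip centring:** the last reading put the stub about 1 mm to one side of the clip's centre, inside the 2 mm of play. That reading was partly hidden by the clip.
- **Plate release:** it tilted about 4° on the stub while held, with up to 19 N on the wrist, and lay flat once let go.
- **Bystanders:** I did not look again at the other things on the bench at the end. I felt no contact with any of them.

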